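Light up the fillet weld for inspection

ROBOT

A 6-joint arm with a two-finger parallel gripper is mounted at the origin on the work surface. World frame = base frame: x ahead of the robot, y to its left, z up, the work surface at z = 0. Lengths are in m, angles in degrees, forces in N, time in s.
With the tool pointing down it reaches from about 0.3 to 0.875 m from the base axis. Payload 6.4 kg.
Tool frame: the origin (TCP) lies on the centre line of the jaws, within the pads' length; the fingertips stand bot.finger_overhang ahead of it and the grasp point (between the pads) lies 5 mm behind it (bot.finger_overhang is the distance from the TCP to the fingertips, in m); z points along the fingers, x is the direction in which the jaws open and shut, and the axes are right-handed (so a half turn about z gives the same grasp; the last joint's range is limited). The gripper opens to 88 mm and grips with 3 to 60 N. Pads are 18 mm wide; open, the fingers measure 123 mm over their backs; the gripper's body (75 mm by 187 mm) begins 45 mm behind the grasp point.
Start: joints at [-87.336, 10.359, 92.074, -0, 77.567, -11.82], TCP at [0.144, -0.557, 0.253] pointing down, gripper open.
Joint ranges: [-171.53, 171.53], [-51.25, 118.39], [17.06, 147.69], [-65.23, 245.23], [0, 150.52], [-178.68, 178.68]. Speed limits (degrees/s): [147.25, 147.25, 172.46, 180, 180, 180].

INTERFACE

Orientations are given as a 3x3 rotation matrix whose columns are the frame's x, y, z axes.
In Python, from bench import bot gives the robot as it stands.
- The arm moves only by the shell command python3 -m creep 'ROWS' [FORCE]. ROWS is JSON, a list of rows, each a list of 3 entries, a list of its own where there are three numbers: the shift along the tool's x, y, z in mm, then the turn, a rotation vector about the tool's x, y, z in rad, then the finger opening in mm, from 0 to 88.1. In form: [[[dx, dy, dz], [rx, ry, rz], grip], ...]. A call has 1 to 5 rows; each row shifts and turns the commanded pose from where the row before left it, along the tool's axes as they then stand; what a row does not reach is not made up. A row lasts 1/8 s, in which the tool goes at most 62.5 mm and 10.7 degrees, less where a joint would pass 70% of its speed; a pose out of reach is approached as far as the arm can. A call is refused whole if a number of a shift passes 62.5 or a number of a turn 0.188, either way. A call with a gripper value outside its range is refused whole. The fingers move at their own pace and stop on an object; FORCE is the grip in N (left out, the last holds). Time passes only in rows, so rows that do not move let the fingers close. It gives the time, the measured TCP pose, the force and the opening at its end, in the units of the state.
- bot.sense(): the state, without advancing time (a new reading comes with each control period).
- bot.grab_frame(name): name is "scene" or "top" or "wrist"; returns the picture (480x640x3 uint8, red, green, blue); there is no depth.
- bot.calibration(name): a dict with "fx", "fy", "cx", "cy" (pixels), "D" ([k1, k2, p1, p2, k3] as OpenCV has them; the pictures are not rectified), "world_from_camera" (4x4, takes a point from camera to world coordinates). Camera axes: x right, y up, looking along -z (the intrinsics and any distortion apply to the point x, -y, -z); pixel columns grow to the right and rows downward; lengths in m; the calibration is good to about 2 mm. A picture is of the moment at which its call begins: read the wrist's pose just before it. calibration takes no time and is no camera call; for the wrist camera it gives the pose at the moment of the call.
- bot.hand_in(): hands the job in, once; it reports no verdict.
The state is a dict: "t": time; "joint_positions": joint angles; "joint_velocities": joint speeds; "joint_efforts": joint torques, N m; "eef_pos": TCP position; "eef_rot": TCP orientation; "contact_force": force on the tool from outside, world axes, zero at the start; "torque": the same for the moment, N m; "gripper_width": finger opening in m.
Only numpy, scipy, OpenCV 4.12 (cv2) and the standard library are available. Lean on these libraries where they do the work, as an engineer would, in place of code of your own. Each camera call takes 0.05 s, during which the arm holds its last target.

TASK

Draw the cordless inspection lamp up out of its socket in the tool block, tilt it and hold it so that its lens shines at the middle of the weld of the clamped T-bracket: from the open side of the corner, square to the weld line, leaning at about 45 degrees, with the lens about 10 cm from the weld. The lamp must not touch the bracket, and the other tools and parts stay where they are. Finish while still holding the lamp there, steady: do not put it down or let go.

Things in the scene. Friction and masses are not known exactly. Their poses are not given: they have to be found in the camera images.
- lamp_grip (a point): grip point of the lamp (see lamp), on the axis of its black barrel of 28 mm diameter, 125 mm from the lens face and 35 mm from the tail end. z axis: from lens to tail (up at the start); the lamp shines along -z.
- lamp_lens (a point): centre of the lamp's flat lens face (its lower end at the start), same axes as lamp_grip
- lamp: inspection lamp, a straight round torch 160 mm long, about 170 g: aluminium head of 40 mm diameter at the lens end (tapering from 28 to 46 mm), then a black barrel of 28 mm diameter to the tail with its rubber button. It starts upright, lens down, in any one of the block's three sockets. Origin: centre of the lens face; axes as lamp_grip. Mass centre about 80 mm from the lens.
- rack: fixed aluminium tool block, 70 mm (x) by 230 mm (y) by 40 mm high, with three round sockets of 45 mm diameter, 34 mm deep, at y = -75, 0 and +75 mm in its frame, that hold the lamp and two other tools. Origin: centre of its underside, on the table; z up.
- weld (a point): middle of the T-bracket's weld bead, 13 mm above the table. The bright bead, 110 mm long, runs along y in the corner between base plate and upright, on the upright's -x side (the open side, roughly towards the robot's left, where the tool block stands). Axes: x level, square to the upright and pointing into it; y along the weld; z up.
- bracket: dark steel T-bracket, fixed: base plate 8 mm thick from x = -75 to +55 mm, 130 mm wide in y; upright plate across it, 8 mm thick, face at x = +5 mm, top 53 mm above the table; a strap clamp up to 40 mm high behind it at x = 30 to 85 mm. Origin on the table straight below the weld's middle; axes as the weld.
- scraper_mid (a point): bystander in a socket: deburring tool with a wooden handle of 38 mm diameter standing downward and a thin steel shank up, 135 mm long in all; this point is on its axis, 65 mm above its foot
- can_mid (a point): bystander in a socket: plain white slim can, 38 mm diameter, 125 mm tall; this point is on its axis, 62 mm above its foot
- disc: bystander lying on the table: grinding disc of 100 mm diameter, 9 mm high at the hub; origin at the centre of its underside
- offcut: bystander on the table: offcut of steel square tube, 80 mm long, 40 by 40 mm, lying; origin at the centre of its underside
Mind the look-alikes: they are no part of the job. Leave any blue, pink or red look-alike of the lamp alone.

How it is judged (in metres and radians):
On the way:
1. the lamp is drawn clear of its socket, held by the fingers (height (world z) of lamp_lens above 0.045 m and contact force between the fingers and lamp above 1 N), for 0.2 s.
At the end, for the whole second after the job is handed in: Fingers alone hold the lamp still (<30 mm/s), on the weld's open side, leaning 32-58 deg, within 15 deg of square to the weld; beam axis within 20 mm (each way) of its middle, lens 60-140 mm off along the beam, >45 mm up; not touching bracket or block; bystanders within 30 mm of their start (all of step 1 and angle between lamp_lens's own z axis and vertical between 0.56 and 1.01 rad and angle between the z axis of lamp_lens and the y axis of weld, either way round above 1.31 rad and x of lamp_lens in the frame of weld below -0.03 m and x of weld in the frame of lamp_lens between -0.02 and 0.02 m and y of weld in the frame of lamp_lens between -0.02 and 0.02 m and z of weld in the frame of lamp_lens between -0.14 and -0.06 m and linear speed of lamp below 0.03 m/s and contact force between lamp and bracket below 0.1 N and contact force between lamp and rack below 0.1 N and distance of each of scraper_mid, can_mid, disc, offcut from where it was at the start of the episode below 0.03 m); the arm keeps its last pose, push and grip.
It fails at once if the lamp hits the bracket (contact force between lamp and bracket above 1 N).
It fails at once if a bystander is knocked away (distance of any of scraper_mid, can_mid, disc, offcut from where it was at the start of the episode above 0.03 m).
It also fails if it takes over 38 s, if anything falls off the work surface, if the arm or the gripper's body presses on something with over 40 N, if the wrist force passes 120 N, or if a joint passes its speed limit or range.

## Working session

There is one attempt and no reset: what is moved stays moved. The work goes in short steps, Python scripts to look and compute and a shell command to move; the robot and the scene stay as the last step left them, time stands still between calls to the robot, and variables do not carry over. Pictures are saved under pics/ and viewed, and the job is handed in when it is done.

```bash
ls; mkdir -p pics; python3 - <<'E'
from bench import bot
import cv2, numpy as np
s=bot.sense(); print(s['t'],s['eef_pos'],np.round(s['eef_rot'],3).tolist(),s['gripper_width'],bot.finger_overhang)
for n in("scene","top","wrist"):
    c=bot.calibration(n); print(n,c['fx'],c['cx'],c['cy'],c['D'],np.round(c['world_from_camera'],3).tolist())
    cv2.imwrite(f"pics/{n}0.png",bot.grab_frame(n)[:,:,::-1])
E
```

```text
pics
0.0 [ 0.14383801 -0.55619568  0.25183691] [[0.25, -0.968, -0.0], [-0.968, -0.25, 0.002], [-0.002, -0.0, -1.0]] 0.08795891003000428 0.014
scene 446.67476871680924 319.3790441931241 227.83229382709143 [-0.06771138  0.          0.          0.          0.        ] [[0.071, -0.652, 0.754, 1.227], [0.997, 0.06, -0.043, 0.025], [-0.017, 0.755, 0.655, 0.71], [0.0, 0.0, 0.0, 1.0]]
top 512.6753626097105 323.47812700457854 245.30652413403325 [-0.07665597  0.          0.          0.          0.        ] [[-0.003, 0.993, -0.122, 0.409], [-1.0, -0.006, -0.021, 0.062], [-0.022, 0.122, 0.992, 1.104], [0.0, 0.0, 0.0, 1.0]]
wrist 361.3222336062185 321.59957804035884 241.80393869226427 [-0.00503608  0.          0.          0.          0.        ] [[0.249, 0.926, 0.284, 0.217], [-0.969, 0.238, 0.071, -0.537], [-0.002, -0.293, 0.956, 0.385], [0.0, 0.0, 0.0, 1.0]]
```

View pics/scene0.png

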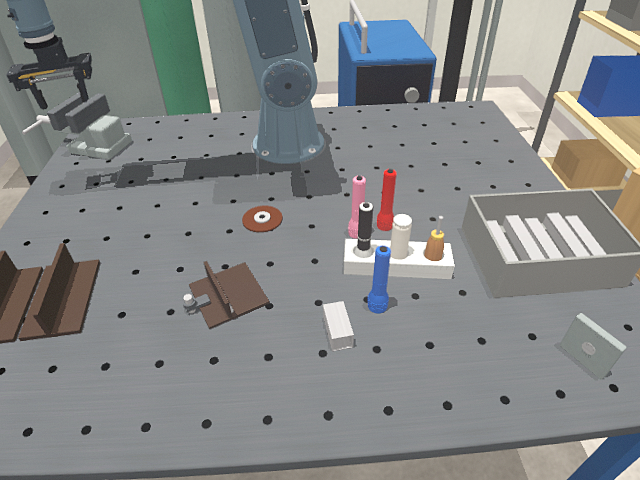

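View pics/top0.png

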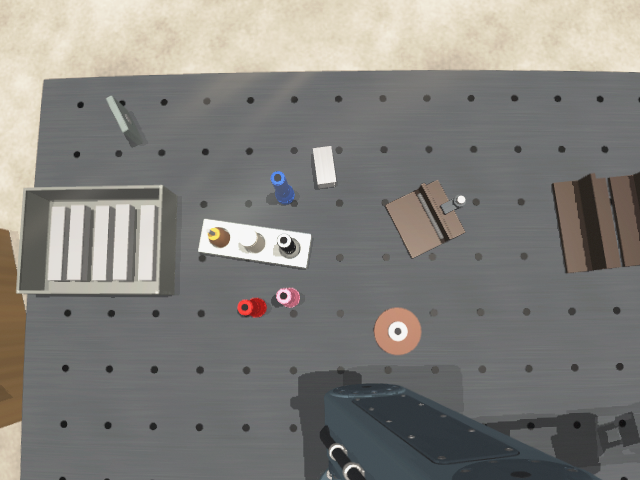

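The scene picture shows four candidates for the lamp: black in the block at (366,225), pink at (358,205), red at (388,200) and blue at (379,280). By the description it is the black one in the block, seen at (287,242) from the top. I'll check that in a close crop.

```bash
python3 - <<'E'
import cv2, numpy as np
s=cv2.imread('pics/scene0.png');t=cv2.imread('pics/top0.png')
a=cv2.resize(s[160:320,320:480],(400,400),interpolation=cv2.INTER_CUBIC)
b=cv2.resize(t[170:330,190:350],(400,400),interpolation=cv2.INTER_CUBIC)
cv2.imwrite('pics/crop1.png',np.hstack([a,b]))
a=cv2.resize(s[240:340,170:290],(396,330),interpolation=cv2.INTER_CUBIC)
b=cv2.resize(t[160:280,370:490],(400,400),interpolation=cv2.INTER_CUBIC)
a=cv2.copyMakeBorder(a,0,70,0,0,cv2.BORDER_CONSTANT)
cv2.imwrite('pics/crop2.png',np.hstack([a,b]))
E
```

```text
(no output)
```

View pics/crop1.png

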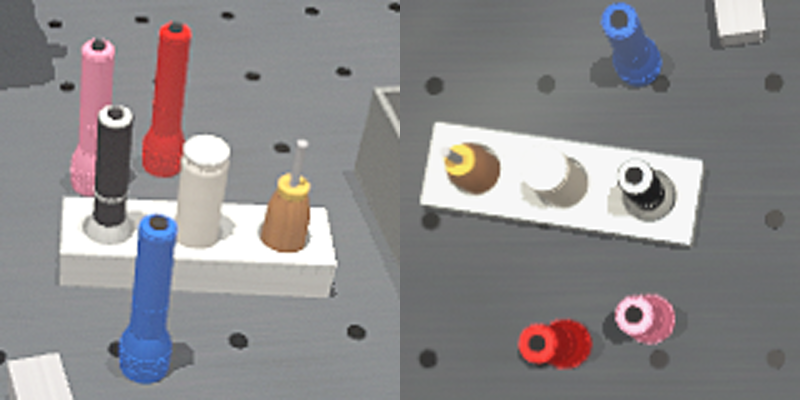

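View pics/crop2.png

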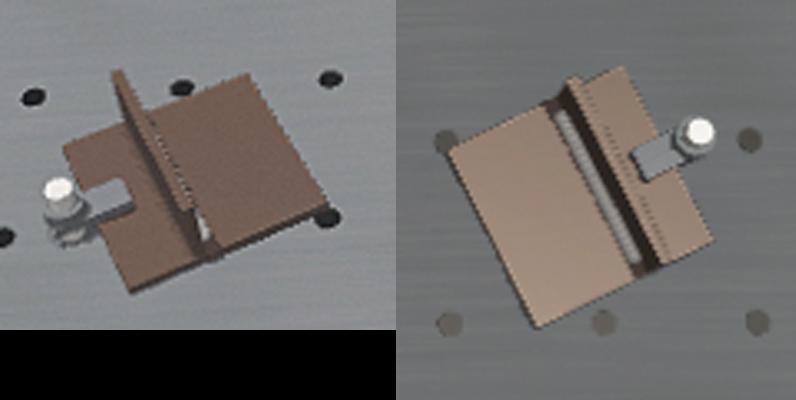

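The black lamp, with its aluminium head and white tail rim, stands in the socket nearest the bracket, with its tail at top px (284,241). The weld bead runs from top px (419,194) to (442,239), and its open side faces the block. Next I measure these.

```bash
cat > h.py <<'E'
import cv2, numpy as np
from bench import bot
def ray(n,p,c=None):
    c=c or bot.calibration(n); K=np.array([[c['fx'],0,c['cx']],[0,c['fy'],c['cy']],[0,0,1]])
    q=cv2.undistortPoints(np.array([[p]],float),K,np.array(c['D'],float))[0,0]
    T=np.array(c['world_from_camera']); d=T[:3,:3]@np.array([q[0],-q[1],-1]); return T[:3,3],d/np.linalg.norm(d)
def plane(n,p,z,c=None):
    o,d=ray(n,p,c); return o+d*(z-o[2])/d[2]
def tri(a,pa,b,pb,ca=None,cb=None):
    o1,d1=ray(a,pa,ca);o2,d2=ray(b,pb,cb)
    s=np.linalg.lstsq(np.c_[d1,-d2],o2-o1,rcond=None)[0]
    x,y=o1+s[0]*d1,o2+s[1]*d2; return (x+y)/2,np.linalg.norm(x-y)
def proj(n,P,c=None):
    c=c or bot.calibration(n); K=np.array([[c['fx'],0,c['cx']],[0,c['fy'],c['cy']],[0,0,1]])
    T=np.array(c['world_from_camera']); q=(np.atleast_2d(P)-T[:3,3])@T[:3,:3]*[1,-1,-1]
    return cv2.projectPoints(q,np.zeros(3),np.zeros(3),K,np.array(c['D'],float))[0][:,0]
E
python3 - <<'E'
from h import *
np.set_printoptions(precision=4,suppress=True)
t=cv2.imread('pics/top0.png').astype(int); s=cv2.imread('pics/scene0.png').astype(int)
def T(x,y):return (370+(x-396)/3.3333-.35,160+y/3.3333-.35)
e1,e2=plane('top',T(560,113),.013),plane('top',T(637,262),.013)
print('weld',e1,e2,(e1+e2)/2,np.linalg.norm(e1-e2))
C=[plane('top',T(*p),.008) for p in[(448,150),(538,328),(714,240),(623,67)]]
for i in range(4):print('base',C[i],np.linalg.norm(C[i]-C[i-1]))
d=(C[1]-C[0])+(C[2]-C[3]);d2=(C[3]-C[0])+(C[2]-C[1])
for v in(d,d2,e2-e1):print('az',np.degrees(np.arctan2(v[1],v[0])))
x=d2/np.linalg.norm(d2); 
print('weld from corners', (C[0]+C[1])/2+x*.075,(C[2]+C[3])/2-x*.055)
# lamp tail
tp=(190+235/2.5-.3,170+177/2.5-.3); sp=(320+115/2.5-.3,160+115/2.5-.3)
print('tail',tri('top',tp,'scene',sp),plane('top',tp,.166),plane('scene',sp,.166))
R=[plane('top',(190+(a-400)/2.5,170+b/2.5),.04) for a,b in[(433,123),(703,160),(691,245),(421,204)]]
print('rack',R,np.mean(R,0))
for i in range(4):print(np.linalg.norm(R[i]-R[i-1]))
m=np.mean(R,0);y=(R[0]-R[1]+R[3]-R[2]);y/=np.linalg.norm(y)
for k in(-.075,0,.075):print('sock',m+k*y)
# others
for nm,a,b in[('blue',(619,20),(158,225)),('pink',(633,315),(98,47)),('red',(537,345),(176,31)),('can',(549,168),(206,150))]:
    print(nm,tri('top',(190+(a[0]-400)/2.5,170+a[1]/2.5),'scene',(320+b[0]/2.5,160+b[1]/2.5)))
E
```

```text
weld [ 0.6545 -0.1222  0.013 ] [ 0.5564 -0.1692  0.013 ] [ 0.6054 -0.1457  0.013 ] 0.10878951054354868
base [ 0.6314 -0.0493  0.008 ] 0.12837231330107376
base [ 0.5146 -0.1051  0.008 ] 0.12945152513204433
base [ 0.5712 -0.2208  0.008 ] 0.12880848433768127
base [ 0.6863 -0.1654  0.008 ] 0.12777049095770315
az -154.39099210870327
az -64.32788575193177
az -154.42129494845565
weld from corners [ 0.6055 -0.1448  0.008 ] [ 0.6049 -0.1435  0.008 ]
tail (array([0.5343, 0.1568, 0.1592]), np.float64(0.001700289662328645)) [0.5333 0.1553 0.166 ] [0.5427 0.1561 0.166 ]
rack [array([0.5967, 0.3399, 0.04  ]), array([0.5634, 0.1102, 0.04  ]), array([0.492 , 0.1202, 0.04  ]), array([0.5275, 0.3483, 0.04  ])] [0.5449 0.2296 0.04  ]
0.06970338039225762
0.23209939242172525
0.07211652991843517
0.23086930189746532
sock [0.5337 0.1555 0.04  ]
sock [0.5449 0.2296 0.04  ]
sock [0.556  0.3038 0.04  ]
blue (array([0.6557, 0.1704, 0.1519]), np.float64(0.0022703178154524525))
pink (array([0.4315, 0.1581, 0.1532]), np.float64(0.00236353947688973))
red (array([0.4096, 0.2306, 0.1505]), np.float64(0.0038318161676674776))
can (array([0.546 , 0.2291, 0.126 ]), np.float64(0.007194372595361465))
```

The measurements agree with the given sizes:

| Quantity | Measured | Given |
|---|---|---|
| Weld length | 109 mm | 110 mm |
| Base plate | 128–129 mm | 130 mm |
| Block | 71×231 mm | 70×230 mm |

- **Lamp:** at (0.534, 0.1555). The tail ray and the socket position agree.
- **Weld:** at (0.605, -0.145), with its x axis at azimuth -64.4°.
- **Plan:** a top-down grasp with the jaws along the weld's y axis (azimuth 25.6°), then lift, carry and tilt -45° about tool x.

First I cross over at the present height.

```bash
python3 -m creep '[[[-39.4,-37,0],[0,0,0],70],[[-39.4,-37,0],[0,0,0],70],[[-39.4,-37,0],[0,0,0],70],[[-39.4,-37,0],[0,0,0],70],[[-39.4,-37,0],[0,0,0],70]]' 40
```

```text
t: 0.78
eef_pos: [0.2742, -0.318, 0.2525]
eef_rot: [[0.25, -0.968, 0.0], [-0.968, -0.25, 0.0], [-0.0, -0.0, -1.0]]
contact_force: [0.8, -0.3, 0.9]
gripper_width: 0.0697
```

```bash
python3 -m creep '[[[-39.4,-37,0],[0,0,0],60],[[-39.4,-37,0],[0,0,0],60],[[-39.4,-37,0],[0,0,0],60],[[-39.4,-37,0],[0,0,0],60],[[-39.4,-37,0],[0,0,0],60]]'
```

```text
t: 1.4
eef_pos: [0.4041, -0.081, 0.2529]
eef_rot: [[0.25, -0.968, 0.001], [-0.968, -0.25, -0.0], [0.001, -0.001, -1.0]]
contact_force: [0.5, -1.1, 0.7]
gripper_width: 0.0602
```

```bash
python3 -m creep '[[[-39.4,-37,0],[0,0,-0.177],60],[[0,0,0],[0,0,-0.177],60],[[0,0,0],[0,0,-0.177],60],[[0,0,0],[0,0,-0.177],60],[[0,0,0],[0,0,-0.177],60]]'
```

```text
t: 2.02
eef_pos: [0.4293, -0.0351, 0.2525]
eef_rot: [[0.91, -0.414, -0.0], [-0.414, -0.91, 0.0], [-0.0, 0.0, -1.0]]
contact_force: [0.4, 0.4, -0.5]
gripper_width: 0.0602
```

```bash
python3 -m creep '[[[0,0,0],[0,0,-0.177],60],[[0,0,0],[0,0,-0.177],60],[[0,0,0],[0,0,-0.177],60],[[0,0,0],[0,0,-0.177],60],[[0,0,0],[0,0,-0.177],60]]'; python3 - <<'E'
from h import *
s=bot.sense();R=np.array(s['eef_rot']);p=np.array(s['eef_pos'])
print(s['t'],p,np.degrees(np.arctan2(R[1,0],R[0,0])),s['joint_positions'])
print('shift to lamp (tool mm)',R.T@(np.array([.5335,.1555,.25])-p)*1000)
E
```

```text
t: 2.65
eef_pos: [0.4293, -0.0352, 0.2525]
eef_rot: [[0.897, 0.442, -0.0], [0.442, -0.897, 0.0], [-0.0, -0.0, -1.0]]
contact_force: [-1.4, 0.0, 0.7]
gripper_width: 0.0605
2.65 [ 0.42928563 -0.03521947  0.25249745] 26.233142942341615 [-2.05627427e+01 -9.03291736e+00  1.11694389e+02  7.21946014e-04
  7.73663058e+01 -4.67960403e+01]
shift to lamp (tool mm) [ 177.78412236 -125.00967623    2.48526801]
```

```bash
python3 -m creep '[[[44.4,-31.2,0],[0,0,0],56],[[44.4,-31.2,0],[0,0,0],56],[[44.4,-31.2,0],[0,0,0],56],[[44.4,-31.2,0],[0,0,0],56],[[0,0,0],[0,0,0.01],56]]'; python3 - <<'E'
from h import *
s=bot.sense();R=np.array(s['eef_rot']);p=np.array(s['eef_pos'])
c=bot.calibration('wrist');im=bot.grab_frame('wrist');cv2.imwrite('pics/w1.png',im[:,:,::-1])
print(R.T@(np.array([.5335,.1555,.131])-p)*1000,np.degrees(np.arctan2(R[1,0],R[0,0])))
print(proj('wrist',[[.5335,.1555,.166],[.5335,.1555,.04]],c))
cv2.imwrite('pics/t1.png',bot.grab_frame('top')[:,:,::-1])
E
```

```text
t: 3.28
eef_pos: [0.5353, 0.1573, 0.2519]
eef_rot: [[0.902, 0.431, -0.001], [0.431, -0.902, 0.001], [-0.001, -0.001, -1.0]]
contact_force: [-0.7, 0.1, 1.0]
gripper_width: 0.0561
[ -2.29347215   0.98980888 120.9173772 ] 25.537400999459834
[[317.53912981 256.97814266]
 [318.88905694 213.95780641]]
```

View pics/w1.png

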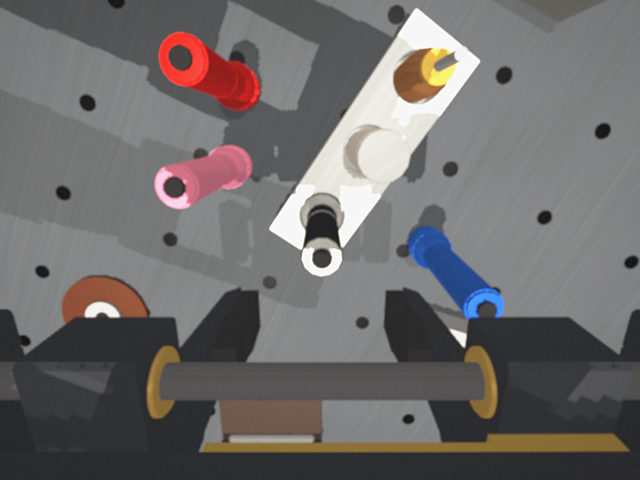

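The wrist view shows the black lamp's tail at (321,258) between the open fingers. The prediction was (318,257), which is about 2 mm in tool x. Blue and pink stand clear of the fingers.

```bash
python3 - <<'E'
from h import *
s=bot.sense();R=np.array(s['eef_rot']);p=np.array(s['eef_pos'])
for z in(.16,.166):
    q=plane('wrist',(321.5,258),z);print(q,R.T@(q-p)*1000)
print(plane('wrist',(321,207),.04))
E
python3 -m creep '[[[0,1,30],[0,0,0],56],[[0,0,30],[0,0,0],56],[[0,0,30],[0,0,0],56],[[0,0,20],[0,0,0],56],[[0,0,10.5],[0,0,0],56]]'
```

```text
[0.53596063 0.15129364 0.16      ] [ 0.22041364  3.84575463 92.01066212]
[0.53504999 0.15323304 0.166     ] [ 0.21947746  1.70199937 86.01109362]
[0.53127664 0.15977876 0.04      ]
t: 4.0
eef_pos: [0.5342, 0.1522, 0.1312]
eef_rot: [[0.905, 0.426, -0.002], [0.426, -0.905, -0.0], [-0.002, -0.0, -1.0]]
contact_force: [0.0, 0.4, 0.4]
gripper_width: 0.0563
```

```bash
python3 -m creep '[[[0,0,0],[0,0,0],40],[[0,0,0],[0,0,0],30],[[0,0,0],[0,0,0],20],[[0,0,0],[0,0,0],15],[[0,0,0],[0,0,0],10]]' 40
```

```text
t: 4.62
eef_pos: [0.5361, 0.1538, 0.1332]
eef_rot: [[0.904, 0.428, 0.002], [0.428, -0.904, 0.0], [0.002, 0.001, -1.0]]
contact_force: [1.5, -0.1, 4.7]
gripper_width: 0.0267
```

Closed at 27 mm on the 28 mm barrel. I lift straight up.

```bash
python3 -m creep '[[[0,0,-10],[0,0,0],10],[[0,0,-20],[0,0,0],10],[[0,0,-25],[0,0,0],10],[[0,0,-25],[0,0,0],10],[[0,0,-20],[0,0,0],10]]'
```

```text
t: 5.25
eef_pos: [0.5347, 0.1536, 0.2331]
eef_rot: [[0.904, 0.428, -0.001], [0.428, -0.904, -0.0], [-0.001, -0.0, -1.0]]
contact_force: [-0.3, 0.6, -1.7]
gripper_width: 0.027
```

```bash
python3 -m creep '[[[0,0,-10],[0,0,0],10],[[0,0,0],[0,0,0],10]]'; python3 - <<'E'
from h import *
s=bot.sense();R=np.array(s['eef_rot']);p=np.array(s['eef_pos']);print(s['t'],s['contact_force'],p)
cv2.imwrite('pics/s2.png',bot.grab_frame('scene')[:,:,::-1])
E
```

```text
t: 5.5
eef_pos: [0.5352, 0.1537, 0.2425]
eef_rot: [[0.904, 0.428, 0.0], [0.428, -0.904, 0.0], [0.0, 0.0, -1.0]]
contact_force: [-0.5, 0.6, -1.5]
gripper_width: 0.0269
5.5 [-0.46007611  0.59446307 -1.47842784] [0.53519637 0.15365097 0.24251759]
```

View pics/s2.png

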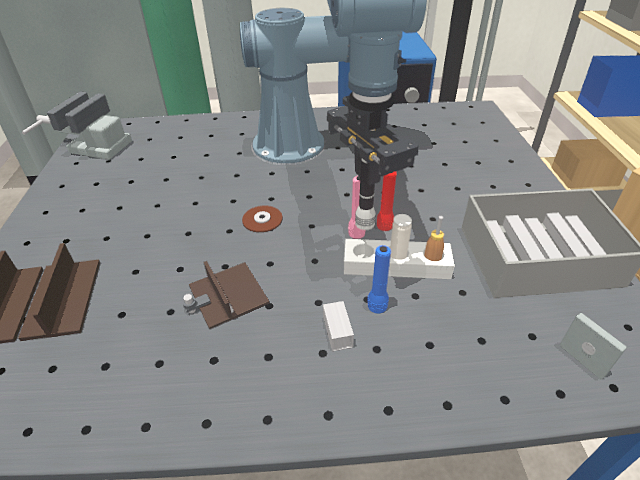

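The lamp is out and upright, with its lens at (364,228), and the can and scraper are in place. I carry it over, then tilt.

```bash
python3 -m creep '[[[-16.3,35,0],[0,0,0],10],[[-16.3,35,0],[0,0,0],10],[[-16.3,35,0],[0,0,0],10],[[-16.3,35,0],[0,0,0],10],[[0,0,0],[0,0,0],10]]'
```

```text
t: 6.18
eef_pos: [0.5355, -0.0029, 0.2409]
eef_rot: [[0.905, 0.424, -0.002], [0.424, -0.905, 0.0], [-0.002, -0.001, -1.0]]
contact_force: [-0.2, 0.9, -2.2]
gripper_width: 0.0269
```

```bash
python3 -m creep '[[[0,0,0],[-0.13,0,0],10],[[0,0,0],[-0.13,0,0],10],[[0,0,0],[-0.13,0,0],10],[[0,0,0],[-0.13,0,0],10],[[0,0,0],[-0.13,0,0],10]]'
```

```text
t: 6.8
eef_pos: [0.5356, 0.0005, 0.2416]
eef_rot: [[0.903, 0.34, 0.261], [0.429, -0.718, -0.549], [0.001, 0.607, -0.794]]
contact_force: [-1.2, -0.3, -2.6]
gripper_width: 0.0272
```

```bash
python3 -m creep '[[[0,0,0],[-0.13,0,0],10],[[0,0,0],[0,0,0],10]]';  python3 - <<'E'
from h import *
s=bot.sense();R=np.array(s['eef_rot']);p=np.array(s['eef_pos']);print(s['t'],s['contact_force'],p,R,s['joint_positions'])
print(R.T@(np.array([.5362,-.001,.173])-p)*1000)
cv2.imwrite('pics/s3.png',bot.grab_frame('scene')[:,:,::-1])
cv2.imwrite('pics/t3.png',bot.grab_frame('top')[:,:,::-1])
E
```

```text
t: 7.05
eef_pos: [0.5343, 0.0013, 0.2393]
eef_rot: [[0.902, 0.31, 0.299], [0.431, -0.642, -0.634], [-0.005, 0.701, -0.713]]
contact_force: [0.3, 0.5, -3.0]
gripper_width: 0.0267
7.05 [ 0.29892847  0.53721635 -3.00769306] [0.53434309 0.00131636 0.23933751] [[ 0.90240591  0.31027198  0.29898975]
 [ 0.43086172 -0.64225409 -0.63393048]
 [-0.00466347  0.70088585 -0.71325821]] [  9.00977895   5.45747113 109.96636767 -50.23203992  61.10204779
   7.54597765]
[  0.9870163  -44.43118547  49.33938624]
```

View pics/s3.png

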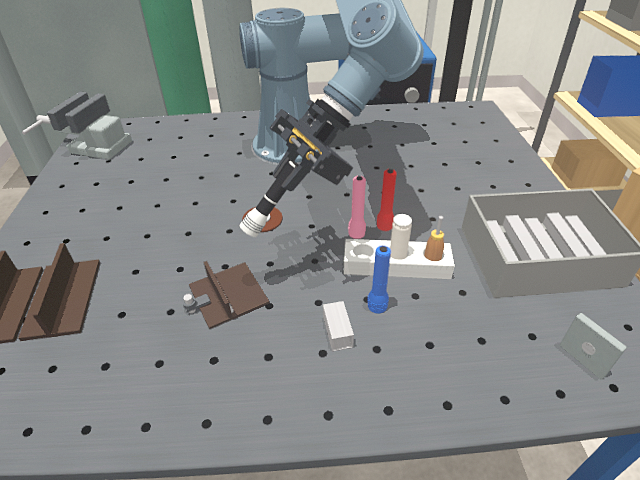

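View pics/t3.png

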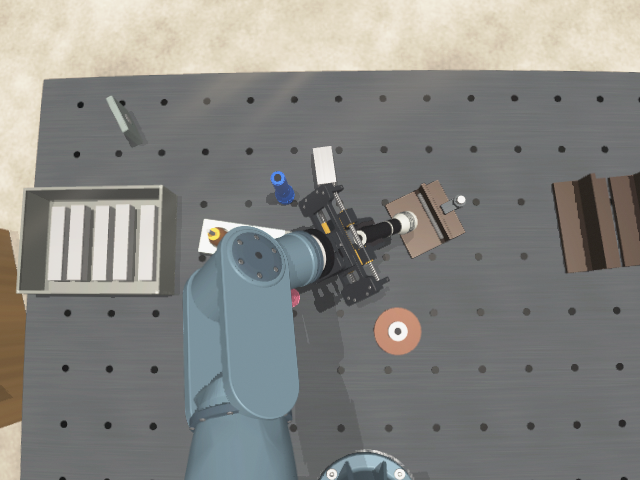

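The lamp is tilted and in line with the tool, with its head at scene px (254,222) and pointing at the weld. Now I lower it about 67 mm along world z.

```bash
python3 -m creep '[[[0,-11.5,12],[0,0,0],10],[[0,-11.5,12],[0,0,0],10],[[0,-11.5,12],[0,0,0],10],[[0,-11.5,12],[0,0,0],10],[[0,0,0],[0,0,0],10]]'
```

```text
t: 7.78
eef_pos: [0.5355, -0.0021, 0.1736]
eef_rot: [[0.904, 0.307, 0.298], [0.427, -0.642, -0.636], [-0.004, 0.702, -0.712]]
contact_force: [0.7, -0.4, -1.3]
gripper_width: 0.0268
```

```bash
python3 -m creep '[[[0,0,0],[0,0,0],10],[[0,0,0],[0,0,0],10]]';  python3 - <<'E'
from h import *
np.set_printoptions(precision=4,suppress=True)
s=bot.sense();R=np.array(s['eef_rot']);p=np.array(s['eef_pos']);print(s['t'],s['contact_force'],p,R)
print(R.T@(np.array([.6053,-.145,.013])-p)*1000)
for n in('scene','top','wrist'):
    print(n,proj(n,[p+R[:,2]*.126,p-R[:,2]*.035,[.6053,-.145,.013]]))
    cv2.imwrite(f'pics/{n}4.png',bot.grab_frame(n)[:,:,::-1])
a=cv2.resize(cv2.imread('pics/scene4.png')[180:340,170:330],(400,400),interpolation=cv2.INTER_CUBIC)
b=cv2.resize(cv2.imread('pics/top4.png')[150:310,330:490],(400,400),interpolation=cv2.INTER_CUBIC)
cv2.imwrite('pics/crop4.png',np.hstack([a,b]))
E
```

```text
t: 8.02
eef_pos: [0.5371, -0.0016, 0.1765]
eef_rot: [[0.904, 0.303, 0.302], [0.428, -0.643, -0.636], [0.001, 0.704, -0.711]]
contact_force: [-0.3, -0.2, -1.9]
gripper_width: 0.0269
8.025 [-0.3058 -0.1798 -1.9114] [ 0.5371 -0.0016  0.1765] [[ 0.9038  0.3032  0.302 ]
 [ 0.4279 -0.6426 -0.6355]
 [ 0.0014  0.7036 -0.7106]]
[  0.0538  -2.2766 227.9062]
scene [[248.4765 253.4808]
 [295.6724 190.1166]
 [221.5392 291.1962]]
top [[405.7676 224.2249]
 [357.5246 241.1723]
 [430.0389 215.837 ]]
wrist [[321.7724 236.6633]
 [321.8309 377.0021]
 [321.8106 206.3688]]
```

View pics/crop4.png

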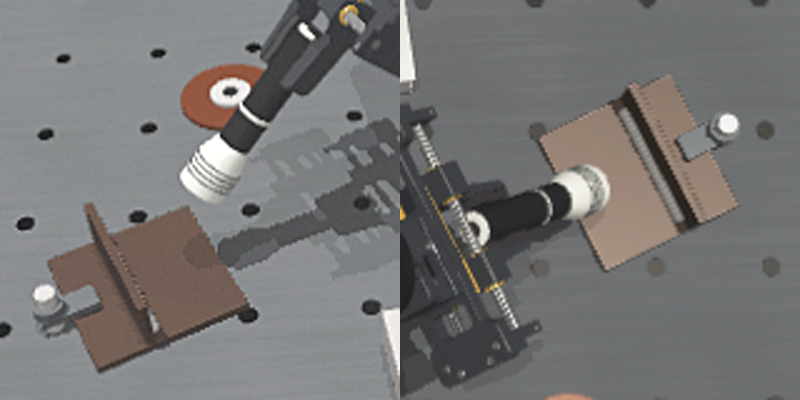

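View pics/wrist4.png

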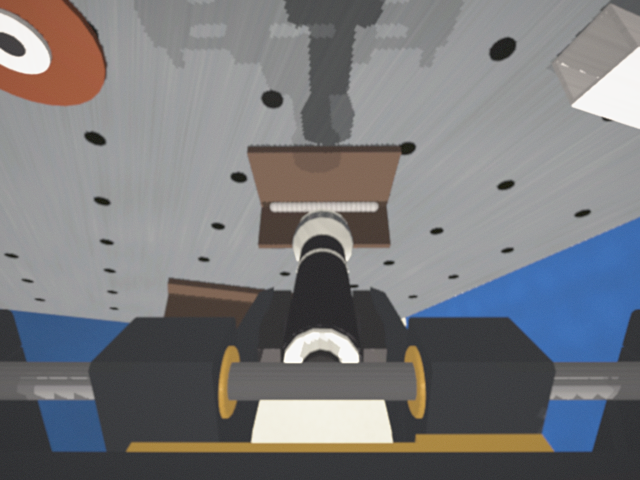

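The lens sits on the open side of the corner, about 100 mm from the weld. In the wrist view the lamp axis (about 322 px) lines up with the bead's middle (325 px), which is under 4 mm off. The lean is about 45° and the disc and offcut are undisturbed.

```bash
python3 - <<'E'
from h import *
s=bot.sense();print(s['t'],s['gripper_width'],np.abs(s['joint_velocities']).max())
bot.hand_in()
E
```

```text
8.175 0.02685163516897914 0.16458182811243088
the job is handed in; nothing more can be done
```

I drew the black lamp out of its socket, tilted it to about 45° and handed the job in at 8.2 s, still holding it on the weld. The hand-in gives no verdict.

Last checks before hand-in:
- **Aim:** by the robot's own reading the beam axis passes about 2 mm from the middle of the weld. The wrist picture suggests up to 4 mm sideways; the limit is 20 mm.
- **Distance and angle:** the lens is about 102 mm from the weld, taking the grip as 126 mm from the lens, and about 87 mm above the table. The lamp leans about 45° and is square to the weld to within about 1°.
- **Grip and contact:** the jaws hold the barrel at 27 mm opening, set to 40 N, and the arm was almost still. The pictures show a clear gap between the lamp and the bracket.
- **Other things in the scene:** in the final pictures the disc looked undisturbed. I last saw the can, scraper and offcut in place after the lift, but made no measured before-and-after comparison.

The measured tool position scattered by about 2 mm between readings, and the lens rim in the scene picture sat about 3–4 pixels from where I predicted. Both are small against the tolerances, so I did not correct for them.

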